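# Stand the egg in the egg cup

## Robot

A 7-joint arm with a two-finger parallel gripper is mounted at the origin on a cart in front of the work surface, level with it; the furniture and walls round the work are solid. World frame = base frame: x ahead of the robot, y to its left, z up, the work surface at z = 0. Lengths are in mm, angles in degrees, forces in N, time in s.
With the tool pointing down it reaches from about 425 to 825 mm from the base axis. Payload 3.6 kg.
Tool frame: the origin (TCP) lies at the very end of the fingers, on their centre line; the grasp point (between the pads) lies 19 mm behind it; z points along the fingers, y is the line along which they close (so a half turn about z gives the same grasp; the last joint's range is limited). The gripper opens to 85 mm and grips with 20 to 120 N. Pads are 22 mm wide; open, the fingers measure 114 mm over their backs; the gripper's body (76 mm by 85 mm) begins 54 mm behind the grasp point. The pads swing forward as they close: fully open they stand 13 mm farther back than shut.
Start: joints at [-78.237, 35.231, -0.722, 81.555, 0.464, 63.22, -2.315], TCP at [149.293, 632.593, 231.297] pointing down, gripper open.
Joint ranges: [-178.69, 178.69], [-17.37, 117.87], [-77.05, 75.6], [15.02, 138.74], [-78.02, 258.01], [0.78, 113.62], [-162.83, 162.83]. Speed limits (degrees/s): [159.86, 159.86, 180, 180, 180, 180, 180].

## Interface

Orientations are given as [roll, pitch, yaw] about the fixed x, y, z axes, in that order (R = Rz(yaw) Ry(pitch) Rx(roll)).
In Python, from rig import env gives the robot as it stands.
- The arm moves only by the tool play_rows, never from a script. Its argument "plan" is a list of rows, each a list of 7 numbers: the shift along the tool's x, y, z in m, then the turn, a rotation vector about the tool's x, y, z in degrees, then the closure, from -1 (fully open) to 1 (shut). A call has 1 to 12 rows; each row shifts and turns the commanded pose from where the row before left it, along the tool's axes as they then stand; what a row does not reach is not made up. A row lasts 1/12 s, in which the tool goes at most 41.7 mm and 7.16 degrees, less where a joint would pass 70% of its speed; a pose out of reach is approached as far as the arm can. A call is refused whole if a number of a shift passes 0.0417 or a number of a turn 7.16, either way. A call with a gripper value outside its range is refused whole. The fingers move at their own pace and stop on an object; "squeeze" is the grip in N (left out, the last holds). Time passes only in rows, so rows that do not move let the fingers close. It gives the time, the measured TCP pose, the force, the opening and the grip force at its end, in the units of the state.
- env.get_obs(): the state, without advancing time (a new reading comes with each control period).
- env.capture(name): name is "side" or "top"; returns the picture (384x512x3 uint8, blue, green, red); there is no depth.
- env.calibration(name): a dict with "fx", "fy", "cx", "cy" (pixels), "k1" (the pictures are not rectified: a ray, as slopes to the right and down, at radius r is drawn at 1 + k1 r^2 times it, then the intrinsics apply), "position" and "rotation" of the camera in the world. Camera axes: x right, y down, z forward; pixel columns grow to the right and rows downward; lengths in mm; the calibration is good to about 2 mm. A picture is of the moment at which its call begins. calibration takes no time and is no camera call.
- env.job_done(): hands the job in; it is judged then, once.
Trained networks look in the newest picture that a camera, given by its name, has taken for a name from the list of things; names that differ only in an ending like _2 or _b are one class to them, and where a whole thing is asked for, a point or a joint stands for the part that bears it (a point fixed in the world has none). Each returns a list of dicts, best first, with "confidence" (0 to 1); they miss things now and then, are a little off and sometimes report something else, mostly with a low value. They report only what shows in the picture. A call takes as long as a camera call. They do not tell look-alikes from the thing itself.
- env.recognise(name, camera): "position" ([x, y, z] in mm, in world coordinates, good to about 4 mm: the middle of the surface that is visible of it).
- env.cut_out(name, camera): "pixels" (384x512 bool, what is visible of it).
- env.landmark_of(name, camera): "position" ([x, y, z] in mm, in world coordinates, good to about 4 mm: a listed point, or the origin of a listed thing).
The state is a dict: "t": time; "q": joint angles; "dq": joint speeds; "effort": joint torques, N m; "position": TCP position; "eef_rot": TCP orientation; "contact_force": force on the tool from outside, world axes, zero at the start; "wrist_torque": the same for the moment, N m; "opening": opening from 0.0 (shut) to 1.0 (fully open); "grip_force": force on a finger pad.
Only numpy, scipy, OpenCV 4.12 (cv2) and the standard library are available. Lean on these libraries where they do the work, as an engineer would, in place of code of your own. Each camera call takes 0.05 s, during which the arm holds its last target. There are 200 camera calls.

## Task

Breakfast: take the larger of the two eggs out of the wooden egg rack and stand it in the white egg cup, blunt end down and pointed end up as it is now. Set it down gently, neither dropping it in nor ramming it, and let go, with the cup standing upright on the worktop; leave the smaller egg in its well.

Things in the scene. Friction and masses are not known exactly. Their poses are not given: they have to be found in the camera images.
- hen_egg: the larger egg, light brown, 44 mm across at its widest and 57 mm tall, about 60 g. It stands blunt end down in one end well of the rack. Origin: lowest point of the blunt end; z runs up along the egg's long axis to the pointed end. It is widest 22 mm above the origin; round about z, so it can be gripped from any side
- small_egg: the smaller egg, same colour, 34 mm across at its widest and 45 mm tall, standing in the well at the other end of the rack; to be left there. Origin: lowest point of its blunt end, z up along its long axis
- egg_rack: fixed wooden block 75 (x) x 190 (y) x 20 (z) mm with three round wells 29 mm wide in a row along its y axis, at y = -60, 0 and +60 mm; the middle one is empty. Origin: centre of its underside, on the worktop. The large egg's lowest point rests about 15 mm above the worktop, so that its widest part is some 37 mm above the worktop, 17 mm above the rack's top
- egg_cup: loose white ceramic egg cup, 150 g, 55 mm tall, with a round foot 54 mm across, a thin stem and a round bowl 45 mm across outside and 37 mm inside at the rim. Origin: centre of the foot's underside, on the worktop; z up. A seated large egg rests on the rim with its lowest point about 45 mm above the cup's origin, widest part about 12 mm above the rim
Not all that is in view belongs to the job. Leave any red or turquoise look-alike of the hen_egg alone.

How it is judged (in metres and radians):
On the way:
1. the larger egg has been lifted clear of the rack (z of hen_egg in the frame of egg_rack above 0.035 m), for 0.1 s.
At the end, for the whole second after the job is handed in: The larger egg rests in the cup, its lowest point within 10 mm of the cup's axis and 34 to 52 mm above the cup's origin, upright within 15 degrees, pointed end up; the cup stands on the worktop upright within 5 degrees; the smaller egg is within 15 mm of its start (horizontal distance between hen_egg and egg_cup below 0.01 m and z of hen_egg in the frame of egg_cup between 0.034 and 0.052 m and angle between hen_egg's own z axis and vertical below 0.26 rad and angle between egg_cup's own z axis and vertical below 0.09 rad and height (world z) of egg_cup between -0.01 and 0.01 m and linear speed of hen_egg below 0.02 m/s and angular speed of hen_egg below 0.3 rad/s and distance of small_egg from where it was at the start of the episode below 0.015 m); the robot touches nothing.
It fails at once if the smaller egg is knocked out of its well (moved more than 15 mm) (distance of small_egg from where it was at the start of the episode above 0.015 m).
It fails at once if the egg is dropped into the cup (falls freely from more than about 2 cm: faster than 0.6 m/s beside or above the cup with no finger on it) (horizontal distance between hen_egg and egg_cup below 0.05 m and linear speed of hen_egg above 0.6 m/s and contact force between the fingers and hen_egg below 0.05 N).
It fails at once if the egg is rammed into the cup with more than 40 N (contact force between hen_egg and egg_cup above 40 N).
It fails at once if the egg cup is tipped over (more than 30 degrees) (angle between egg_cup's own z axis and vertical above 0.52 rad).
It also fails if it takes over 40 s, if anything falls off the work surface, if the arm or the gripper's body presses on something with over 40 N, if the wrist force passes 120 N, or if a joint passes its speed limit or range.

## Working session

There is one attempt and no reset: what is moved stays moved. The work goes in short steps, Python scripts to look and compute and a tool call to move; the robot and the scene stay as the last step left them, time stands still between calls to the robot, and variables do not carry over. Pictures are saved under pics/ and viewed, at most 10 in all, crops included, and the job is handed in when it is done.

Besides the shell and the picture viewer there is one more tool, called after "Emit:" as name(argument=value, ...), one argument or row to a line, values as JSON. play_rows: Moves the arm, as the interface text tells. Its arguments: {"type":"object","properties":{"plan":{"type":"array"},"squeeze":{"type":"number"}},"required":["plan"]}

```bash
mkdir -p pics; python3 - <<'E'
from rig import env
import cv2
o=env.get_obs();print(o['t'],o['position'],o['eef_rot'],o['opening'])
for c in("top","side"):
    im=env.capture(c);cv2.imwrite(f"pics/{c}0.png",im)
    k=env.calibration(c);print(c,k)
    for n in("hen_egg","small_egg","egg_rack","egg_cup"):
        for f in(env.landmark_of,env.recognise):
            print(n,f.__name__,[([round(float(v)) for v in d['position']],round(d['confidence'],2)) for d in f(n,c)])
        print([(d['pixels'].sum(),d['pixels'].nonzero()[1].mean().round(),d['pixels'].nonzero()[0].mean().round(),round(d['confidence'],2)) for d in env.cut_out(n,c)])
E
```

```text
0.0 [149.15118841 631.86716089 230.13777618] [-1.79853363e+02  2.26295773e-03  1.66721729e+02] 1.0016282536236345
top {'fx': 368.0355940178621, 'fy': 368.0355940178621, 'cx': 252.96668511696913, 'cy': 197.0503077474919, 'k1': -0.10510293087168063, 'position': array([438.74233524, -23.55644947, 881.26054054]), 'rotation': array([-172.17781009,    0.33173778,  -88.90540423])}
hen_egg call [([625, 132, 3], 0.85), ([576, -3, 0], 0.82), ([504, 18, 0], 0.74)]
hen_egg call [([513, 115, 62], 0.82), ([502, 15, 49], 0.78), ([568, -1, 46], 0.63), ([619, 130, 47], 0.54)]
[(np.int64(280), np.float64(190.0), np.float64(169.0), 0.68), (np.int64(292), np.float64(239.0), np.float64(221.0), 0.66), (np.int64(286), np.float64(194.0), np.float64(213.0), 0.55), (np.int64(281), np.float64(247.0), np.float64(190.0), 0.52)]
small_egg call [([450, 220, 12], 0.72)]
small_egg call [([449, 216, 47], 0.59)]
[(np.int64(129), np.float64(151.0), np.float64(242.0), 0.58)]
egg_rack call [([482, 169, -4], 0.91)]
egg_rack call [([474, 176, 20], 0.76)]
[(np.int64(2143), np.float64(173.0), np.float64(229.0), 0.92)]
egg_cu
[... 496 characters left out ...]
], 0.74)]
hen_egg call [([493, 29, 39], 0.97), ([615, 151, 40], 0.86), ([567, 9, 38], 0.74), ([506, 126, 50], 0.57)]
[(np.int64(375), np.float64(258.0), np.float64(195.0), 0.88), (np.int64(470), np.float64(254.0), np.float64(236.0), 0.83), (np.int64(409), np.float64(285.0), np.float64(212.0), 0.63), (np.int64(429), np.float64(203.0), np.float64(226.0), 0.58)]
small_egg call []
small_egg call [([441, 224, 43], 0.85)]
[(np.int64(361), np.float64(257.0), np.float64(291.0), 0.67)]
egg_rack call [([481, 165, 3], 0.8)]
egg_rack call [([469, 182, 23], 0.61)]
[]
egg_cup call [([505, -200, -1], 0.76)]
egg_cup call [([502, -189, 31], 0.75)]
[(np.int64(487), np.float64(324.0), np.float64(161.0), 0.61)]
```

View images.

View pics/top0.png

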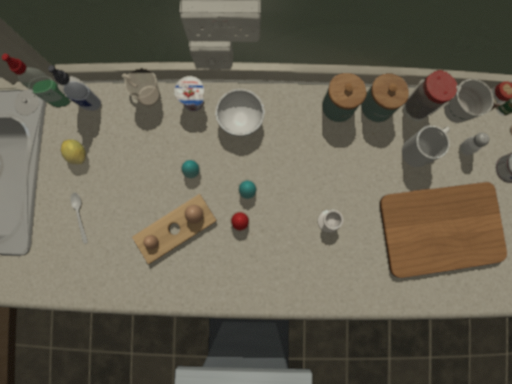

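View pics/side0.png

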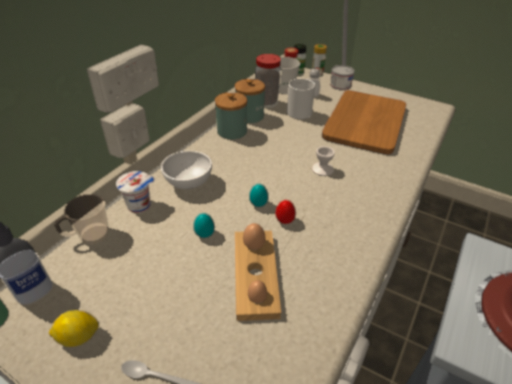

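The top view shows the brown hen egg at about (194,213), in the rack end away from the small egg at (151,242). The cup is at about (331,220), and the turquoise and red look-alikes stand outside the rack. The side view agrees: hen egg (254,236), cup (324,161). Next I'll refine the positions by fitting silhouettes in both views.

```bash
cat > h.py <<'E'
from rig import env
import numpy as np, cv2
from scipy.optimize import least_squares
from scipy.spatial.transform import Rotation as Ro
def proj(P,k):
    R=Ro.from_euler('xyz',k['rotation'],degrees=True).as_matrix()
    p=(P-k['position'])@R; s=p[:,:2]/p[:,2:]
    s=s*(1+k['k1']*(s**2).sum(1,keepdims=True))
    return s*[k['fx'],k['fy']]+[k['cx'],k['cy']]
def rev(prof):
    a=np.linspace(0,2*np.pi,48,endpoint=False)
    return np.vstack([np.c_[r*np.cos(a),r*np.sin(a),0*a+z] for r,z in prof])
t=np.linspace(-np.pi/2,np.pi/2,25)
EGG=rev([(22*np.cos(u),22+(22 if u<0 else 35)*np.sin(u)) for u in t])
SM=rev([(17*np.cos(u),17+(17 if u<0 else 28)*np.sin(u)) for u in t])
CUP=rev([(27,0),(27,4),(22.5,55),(22.5,45)])
def cen(pts):
    m=cv2.moments(cv2.convexHull(pts.astype(np.float32)));return np.array([m['m10'],m['m01']])/m['m00']
def masks(name,px):
    out={}
    for c in px:
        env.capture(c)
        for _ in range(3):
            ds=env.cut_out(name,c)
            b=[d['pixels'] for d in ds if np.hypot(*(np.argwhere(d['pixels']).mean(0)[::-1]-px[c]))<12]
            if b: out[c]=cen(np.argwhere(b[0])[:,::-1]);break
    return out
def fit(model,z,ms,x0):
    res={}
    for cs in [[c] for c in ms]+[list(ms)]:
        f=lambda v:np.hstack([cen(proj(model+[v[0],v[1],z],env.calibration(c)))-ms[c] for c in cs])
        r=least_squares(f,x0);res['+'.join(cs)]=(r.x.round(1),r.fun.round(2))
    return res
E
python3 - <<'E'
from h import *
print(fit(EGG,15,masks("hen_egg",{"top":(194,213),"side":(254,236)}),[512,115]))
print(fit(CUP,0,masks("egg_cup",{"top":(331,220),"side":(324,161)}),[506,-198]))
print(env.get_obs()['t'],[[ [round(float(v)) for v in d['position']] for c in("top","side") for d in env.landmark_of(n,c) if d['confidence']>.4] for n in("egg_cup","hen_egg")])
E
```

```text
{'top': (array([513.8, 116.1]), array([1.  , 0.01])), 'side': (array([511.4, 121.5]), array([ 0., -0.])), 'top+side': (array([512.8, 119.7]), array([-0.57,  0.42, -0.15, -0.88]))}
{'top': (array([ 505.5, -199. ]), array([-0., -0.])), 'side': (array([ 504.9, -197.7]), array([-0.,  0.])), 'top+side': (array([ 505.3, -198.6]), array([-0.16,  0.07,  0.01, -0.23]))}
1.7 [[[509, -202, 1], [507, -197, -2]], [[514, 123, 14], [504, 18, -1], [627, 134, 3], [574, -4, 1], [503, 15, -1], [626, 138, -3], [573, -5, -2], [514, 114, 10]]]
```

Emit:
play_rows(
  plan=[
    [-0.0236, -0.0208, 0, 0, 0, 0, -1],
    [-0.0236, -0.0208, 0, 0, 0, 0, -1],
    [-0.0236, -0.0208, 0, 0, 0, 0, -1],
    [-0.0236, -0.0208, 0, 0, 0, 0, -1],
    [-0.0236, -0.0208, 0, 0, 0, 0, -1],
    [-0.0236, -0.0208, 0, 0, 0, 0, -1],
    [-0.0236, -0.0208, 0, 0, 0, 0, -1],
    [-0.0236, -0.0208, 0, 0, 0, 0, -1],
    [-0.0236, -0.0208, 0, 0, 0, 0, -1],
    [-0.0236, -0.0208, 0, 0, 0, 0, -1],
    [-0.0236, -0.0208, 0, 0, 0, 0, -1],
    [-0.0236, -0.0208, 0, 0, 0, 0, -1],
  ],
  squeeze=20,
)

```text
t: 2.9
position: [368.4, 323.4, 231.6]
eef_rot: [180.0, 0.0, 166.7]
contact_force: [0.8, 0.2, 0.4]
opening: 1.005
grip_force: 0.0
```

Emit:
play_rows(
  plan=[
    [-0.0236, -0.0208, 0.008, 0, 0, 0, -1],
    [-0.0236, -0.0208, 0.008, 0, 0, 0, -1],
    [-0.0236, -0.0208, 0.008, 0, 0, 0, -1],
    [-0.0236, -0.0208, 0.008, 0, 0, 0, -1],
    [-0.0236, -0.0208, 0.008, 0, 0, 0, -1],
    [-0.0236, -0.0208, 0.008, 0, 0, 0, -1],
    [-0.0236, -0.0208, 0.008, 0, 0, 0, -1],
    [-0.0236, -0.0208, 0.008, 0, 0, 0, -1],
    [0, 0, 0, 0, 0, 0, -1],
    [0, 0, 0, 0, 0, 0, -1],
    [0, 0, 0, 0, 0, 0, -1],
  ],
)

```text
t: 3.82
position: [512.9, 120.0, 167.4]
eef_rot: [180.0, -0.0, 166.7]
contact_force: [0.3, 0.3, -0.5]
opening: 1.002
grip_force: 0.0
```

Emit:
play_rows(
  plan=[
    [-0.0005, -0.0019, 0.02, 0, 0, 0, -1],
    [0, 0, 0.02, 0, 0, 0, -1],
    [0, 0, 0.02, 0, 0, 0, -1],
    [0, 0, 0.02, 0, 0, 0, -1],
    [0, 0, 0.02, 0, 0, 0, -1],
    [0, 0, 0.015, 0, 0, 0, -1],
    [0, 0, 0.01, 0, 0, 0, -1],
    [0, 0, 0.01, 0, 0, 0, -1],
    [0, 0, 0.0094, 0, 0, 0, -1],
    [0, 0, 0, 0, 0, 0, -1],
    [0, 0, 0, 0, 0, 0, -1],
  ],
)

```text
t: 4.73
position: [513.1, 117.7, 22.9]
eef_rot: [180.0, -0.0, 166.8]
contact_force: [0.3, 0.5, 1.1]
opening: 0.997
grip_force: 0.0
```

```bash
python3 - <<'E'
from rig import env
import cv2
a=env.capture("side")[170:320,180:340];b=env.capture("top")[140:290,110:270]
cv2.imwrite("pics/g1.png",cv2.resize(cv2.hconcat([a,b]),None,fx=2.5,fy=2.5,interpolation=cv2.INTER_CUBIC))
E
```

```text
(no output)
```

View pics/g1.png

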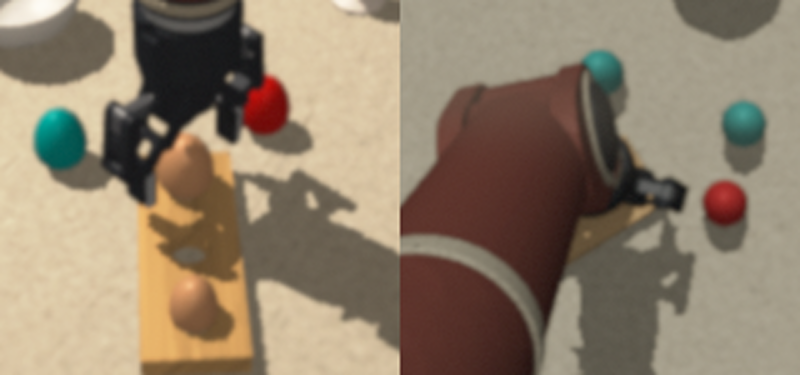

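In the side view (left half), the hen egg at about (185,170) stands between the open fingers. The small egg and the look-alikes are clear of the gripper. I'll close on it.

Emit:
play_rows(
  plan=[
    [0, 0, 0, 0, 0, 0, -0.3],
    [0, 0, 0, 0, 0, 0, -0.2],
    [0, 0, 0, 0, 0, 0, -0.1],
    [0, 0, 0, 0, 0, 0, 0],
    [0, 0, 0, 0, 0, 0, 0.1],
    [0, 0, 0, 0, 0, 0, 0.2],
    [0, 0, 0, 0, 0, 0, 0.4],
    [0, 0, 0, 0, 0, 0, 1],
    [0, 0, 0, 0, 0, 0, 1],
    [0, 0, 0, 0, 0, 0, 1],
    [0, 0, 0, 0, 0, 0, 1],
  ],
  squeeze=25,
)

```text
t: 5.75
position: [514.4, 119.8, 23.9]
eef_rot: [179.8, 0.1, 166.8]
contact_force: [0.2, 6.1, 5.7]
opening: 0.495
grip_force: 24.9
```

Emit:
play_rows(
  plan=[
    [0, 0, -0.005, 0, 0, 0, 1],
    [0, 0, -0.01, 0, 0, 0, 1],
    [0, 0, -0.015, 0, 0, 0, 1],
    [0, 0, -0.02, 0, 0, 0, 1],
    [0, 0, -0.02, 0, 0, 0, 1],
    [0, 0, -0.02, 0, 0, 0, 1],
    [0, 0, -0.01, 0, 0, 0, 1],
    [0, 0, 0, 0, 0, 0, 1],
    [0, 0, 0, 0, 0, 0, 1],
  ],
)

```text
t: 6.5
position: [512.9, 116.6, 123.0]
eef_rot: [-180.0, 0.0, 166.7]
contact_force: [-0.6, -0.7, -1.2]
opening: 0.499
grip_force: 25.5
```

```bash
python3 - <<'E'
from rig import env
import cv2
a=env.capture("side")[110:290,160:340]
cv2.imwrite("pics/g2.png",cv2.resize(a,None,fx=3.2,fy=3.2,interpolation=cv2.INTER_CUBIC))
E
```

```text
(no output)
```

View pics/g2.png

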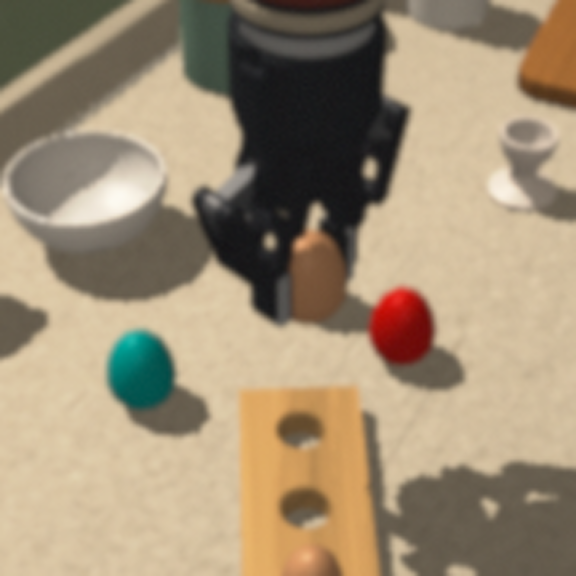

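The egg is held upright between the pads at about (315,275), clear of the rack. The cup is at about (525,160). I'll carry the egg over to it.

Emit:
play_rows(
  plan=[
    [-0.0016, -0.0077, 0, 0, 0, 0, 1],
    [-0.0033, -0.0154, 0, 0, 0, 0, 1],
    [-0.0049, -0.0231, 0, 0, 0, 0, 1],
    [-0.0049, -0.0231, 0, 0, 0, 0, 1],
    [-0.0049, -0.0231, 0, 0, 0, 0, 1],
    [-0.0049, -0.0231, 0, 0, 0, 0, 1],
    [-0.0049, -0.0231, 0, 0, 0, 0, 1],
    [-0.0049, -0.0231, 0, 0, 0, 0, 1],
    [-0.0049, -0.0231, 0, 0, 0, 0, 1],
    [-0.0049, -0.0231, 0, 0, 0, 0, 1],
    [-0.0049, -0.0231, 0, 0, 0, 0, 1],
    [-0.0049, -0.0231, 0, 0, 0, 0, 1],
  ],
)

```text
t: 7.55
position: [505.8, -144.1, 121.6]
eef_rot: [-180.0, -0.2, 166.7]
contact_force: [0.6, -0.1, -0.7]
opening: 0.499
grip_force: 25.5
```

Emit:
play_rows(
  plan=[
    [-0.0049, -0.0231, 0, 0, 0, 0, 1],
    [-0.0049, -0.0231, 0, 0, 0, 0, 1],
    [-0.0033, -0.0154, 0, 0, 0, 0, 1],
    [-0.0024, -0.0155, 0, 0, 0, 0, 1],
    [0, 0, 0, 0, 0, 0, 1],
    [0, 0, 0, 0, 0, 0, 1],
    [0, 0, 0, 0, 0, 0, 1],
  ],
)

```text
t: 8.13
position: [504.2, -219.6, 122.1]
eef_rot: [179.9, -0.1, 166.8]
contact_force: [0.3, 0.5, -1.3]
opening: 0.494
grip_force: 25.5
```

```bash
python3 - <<'E'
from h import *
im=env.capture("side");a=im[60:220,230:390]
cv2.imwrite("pics/g3.png",cv2.resize(a,None,fx=3.5,fy=3.5,interpolation=cv2.INTER_CUBIC))
p=env.get_obs()['position'];k=env.calibration("side")
q=proj(EGG+[p[0],p[1],p[2]-8],k);print(p,'pred egg box',q.min(0),q.max(0),'crop scale 3.5 off 230,60')
d=[d for d in env.cut_out("hen_egg","side") if abs(np.argwhere(d['pixels']).mean(0)[::-1]-q.mean(0)).max()<20]
for e in d: r=np.argwhere(e['pixels'])[:,::-1];print(r.min(0),r.max(0),e['confidence'])
ms=masks("egg_cup",{"side":(324,161)});print(ms,fit(CUP,0,ms,[505,-198]) if ms else 0)
E
```

```text
[ 504.47318215 -219.12048851  122.31576429] pred egg box [323.75043647 102.55087053] [343.18297994 126.58365938] crop scale 3.5 off 230,60
[331 105] [343 127] 0.52
{'side': array([323.63476147, 160.62351869])} {'side': (array([ 505.3, -197.6]), array([-0.,  0.]))}
```

View pics/g3.png

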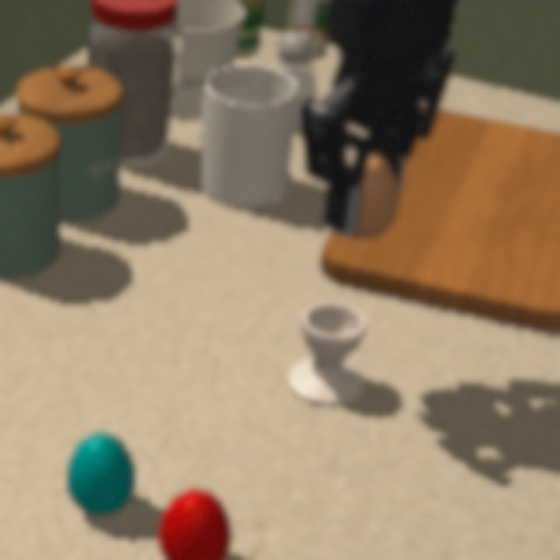

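The egg hangs upright as modelled: its right and bottom edges are at (343,127) against a predicted (343,127). My rows overshot the cup by about 20 mm in y, so I'll correct that and lower.

Emit:
play_rows(
  plan=[
    [0.001, 0.005, 0, 0, 0, 0, 1],
    [0.0014, 0.0075, 0, 0, 0, 0, 1],
    [0.0014, 0.008, 0, 0, 0, 0, 1],
    [0, 0, 0.01, 0, 0, 0, 1],
    [0, 0, 0.013, 0, 0, 0, 1],
    [0, 0, 0.013, 0, 0, 0, 1],
    [0, 0, 0.01, 0, 0, 0, 1],
    [0, 0, 0.006, 0, 0, 0, 1],
    [0, 0, 0, 0, 0, 0, 1],
    [0, 0, 0, 0, 0, 0, 1],
    [0, 0, 0, 0, 0, 0, 1],
  ],
)

```text
t: 9.25
position: [506.1, -200.3, 71.3]
eef_rot: [-180.0, 0.1, 166.7]
contact_force: [-0.2, 0.6, -0.1]
opening: 0.496
grip_force: 25.5
```

```bash
python3 - <<'E'
from h import *
im=env.capture("side");a=im[90:190,270:370].copy()
p=env.get_obs()['position'];k=env.calibration("side");print(p)
s=6;a=cv2.resize(a,None,fx=s,fy=s,interpolation=cv2.INTER_CUBIC)
for m,o,c in((EGG,[p[0],p[1],p[2]-8],(0,255,0)),(CUP,[505.3,-198.3,0],(255,0,0))):
    h=cv2.convexHull(((proj(m+o,k)-[270,90]+.5)*s).astype(np.int32));cv2.polylines(a,[h],True,c,1)
cv2.imwrite("pics/g4.png",a)
E
```

```text
[ 506.18844978 -200.35274831   71.48434656]
```

View pics/g4.png

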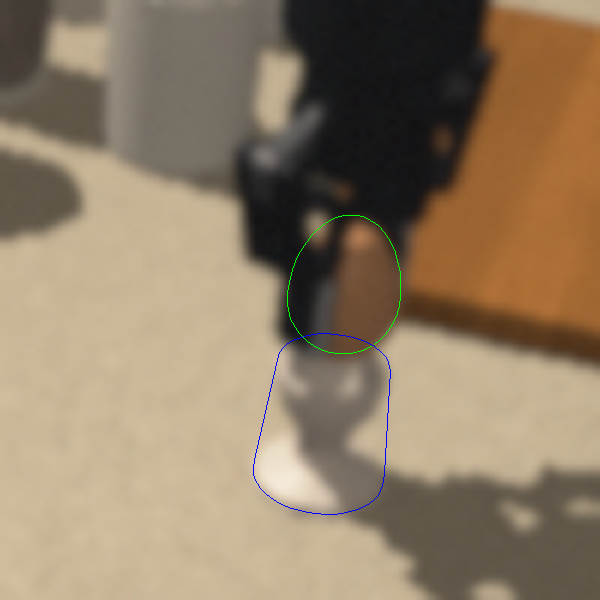

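The green (egg) and blue (cup) model outlines match the picture, and the egg sits on the cup's axis. I'll lower the rest slowly.

Emit:
play_rows(
  plan=[
    [0.001, 0.0014, 0.004, 0, 0, 0, 1],
    [0, 0, 0.004, 0, 0, 0, 1],
    [0, 0, 0.003, 0, 0, 0, 1],
    [0, 0, 0.002, 0, 0, 0, 1],
    [0, 0, 0.001, 0, 0, 0, 1],
    [0, 0, 0, 0, 0, 0, 1],
    [0, 0, 0, 0, 0, 0, 1],
  ],
)

```text
t: 9.88
position: [505.0, -198.5, 56.9]
eef_rot: [-180.0, -0.0, 166.7]
contact_force: [-0.3, 0.3, -0.5]
opening: 0.494
grip_force: 25.5
```

Emit:
play_rows(
  plan=[
    [0, 0, 0.001, 0, 0, 0, 1],
    [0, 0, 0.001, 0, 0, 0, 1],
    [0, 0, 0, 0, 0, 0, 1],
    [0, 0, 0, 0, 0, 0, 1],
  ],
)

```text
t: 10.22
position: [505.7, -198.4, 55.3]
eef_rot: [180.0, 0.1, 166.7]
contact_force: [0.9, 1.3, 2.5]
opening: 0.495
grip_force: 25.7
```

Emit:
play_rows(
  plan=[
    [0, 0, 0.001, 0, 0, 0, 1],
    [0, 0, 0, 0, 0, 0, 1],
    [0, 0, 0, 0, 0, 0, 1],
  ],
)

```text
t: 10.47
position: [506.0, -198.3, 54.8]
eef_rot: [180.0, 0.1, 166.7]
contact_force: [0.9, 1.8, 6.2]
opening: 0.495
grip_force: 25.9
```

Contact force has risen to 6 N, so the egg is seated. I'll release slowly.

Emit:
play_rows(
  plan=[
    [0, 0, 0, 0, 0, 0, 0.0],
    [0, 0, 0, 0, 0, 0, -0.05],
    [0, 0, 0, 0, 0, 0, -0.1],
    [0, 0, 0, 0, 0, 0, -0.15],
    [0, 0, 0, 0, 0, 0, -0.2],
    [0, 0, 0, 0, 0, 0, -0.3],
    [0, 0, 0, 0, 0, 0, -0.5],
    [0, 0, 0, 0, 0, 0, -0.8],
    [0, 0, 0, 0, 0, 0, -1],
    [0, 0, 0, 0, 0, 0, -1],
    [0, 0, 0, 0, 0, 0, -1],
  ],
)

```text
t: 11.38
position: [505.0, -198.6, 53.9]
eef_rot: [-180.0, -0.0, 166.7]
contact_force: [-0.1, 0.1, -0.5]
opening: 1.003
grip_force: 0.0
```

```bash
python3 - <<'E'
from h import *
im=env.capture("side");a=im[90:190,270:370]
cv2.imwrite("pics/g5.png",cv2.resize(a,None,fx=6,fy=6,interpolation=cv2.INTER_CUBIC))
print(env.get_obs()['opening'])
E
```

```text
1.0030938693596596
```

View pics/g5.png

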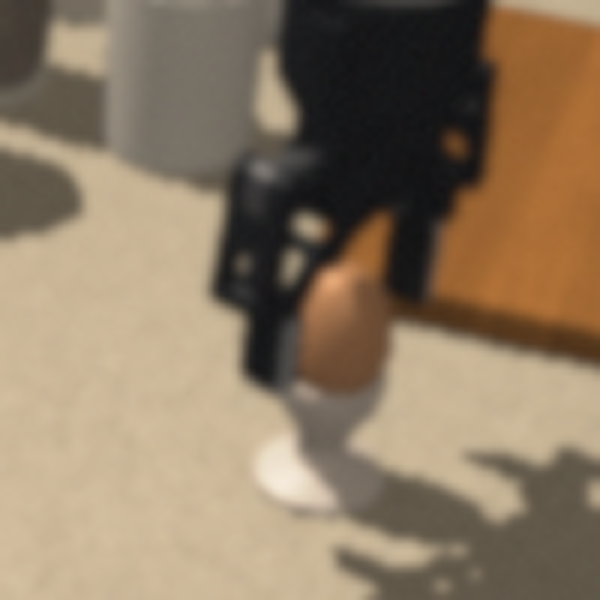

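The egg stands upright in the cup, at about (345,330), with the fingers open and clear. I'll retreat straight up.

Emit:
play_rows(
  plan=[
    [0, 0, -0.005, 0, 0, 0, -1],
    [0, 0, -0.01, 0, 0, 0, -1],
    [0, 0, -0.02, 0, 0, 0, -1],
    [0, 0, -0.025, 0, 0, 0, -1],
    [0, 0, -0.03, 0, 0, 0, -1],
    [0, 0, -0.03, 0, 0, 0, -1],
    [0, 0, -0.02, 0, 0, 0, -1],
    [0, 0, -0.01, 0, 0, 0, -1],
    [0, 0, 0, 0, 0, 0, -1],
    [0, 0, 0, 0, 0, 0, -1],
    [0, 0, 0, 0, 0, 0, -1],
  ],
)

```text
t: 12.35
position: [503.9, -198.1, 202.5]
eef_rot: [180.0, -0.2, 166.7]
contact_force: [0.3, 0.1, -0.6]
opening: 1.0
grip_force: 0.0
```

```bash
python3 - <<'E'
from h import *
im=env.capture("side");a=im[90:190,270:370]
s=6;a=cv2.resize(a,None,fx=s,fy=s,interpolation=cv2.INTER_CUBIC)
h=cv2.convexHull(((proj(EGG+[505.3,-198.3,45],env.calibration("side"))-[270,90]+.5)*s).astype(np.int32));cv2.polylines(a,[h],True,(0,255,0),1)
cv2.imwrite("pics/g6.png",a)
E
```

```text
(no output)
```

View pics/g6.png

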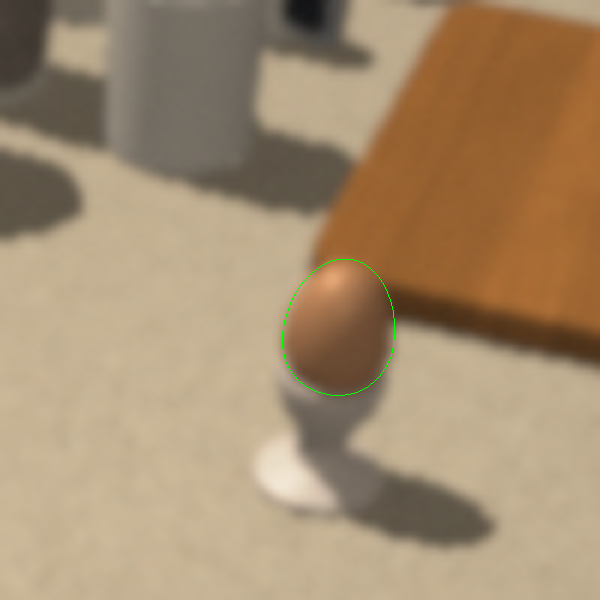

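The egg fills its modelled outline, seated upright in the cup at about (340,328), with the gripper clear. I'll hand in.

```bash
python3 -c "
from rig import env
print(env.job_done())"
```

```text
the job is handed in; nothing more can be done
None
```

The larger egg stands upright, pointed end up, in the egg cup. The gripper was clear, the smaller egg was not touched, and the job was handed in at about 12.4 s; no verdict was returned.

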